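Sort the checked temperature loggers and show the doubtful one

ROBOT

A 6-joint arm with a two-finger parallel gripper is mounted at the origin on the work surface. World frame = base frame: x ahead of the robot, y to its left, z up, the work surface at z = 0. Lengths are in m, angles in rad, forces in N, time in s.
With the tool pointing down it reaches from about 0.25 to 0.8 m from the base axis. Payload 8.5 kg.
Tool frame: the origin (TCP) lies on the centre line of the jaws, within the pads' length; the fingertips stand 22 mm ahead of it and the grasp point (between the pads) lies 3 mm ahead of it; z points along the fingers, y is the line along which they close (so a half turn about z gives the same grasp; the last joint's range is limited). The gripper opens to 85 mm and grips with 20 to 120 N. Pads are 22 mm wide; open, the fingers measure 114 mm over their backs; the gripper's body (76 mm by 85 mm) begins 54 mm behind the grasp point. The pads swing forward as they close: fully open they stand 13 mm farther back than shut.
Start: joints at [-1.331, 0.238, -0.013, 1.319, 0, 1.571], TCP at [0.125, -0.51, 0.253] pointing down, gripper open.
Joint ranges: [-2.66, 2.66], [-1.03, 1.9], [-1.14, 1.46], [-1.82, 2.27], [-1.45, 1.34], [-3.14, 3.14]. Speed limits (rad/s): [2.22, 2.22, 2.79, 3.14, 3.14, 3.14].

INTERFACE

Orientations are given as a 3x3 rotation matrix whose columns are the frame's x, y, z axes.
In Python, from plant import env, kinematics, optics, workorder gives the robot as it stands. Calls block until the motion is done:
- env.move_ptp(position, orientation): joint-space move of the TCP to a pose.
- env.movel(position, ori=None, feed=0.15): straight line of the TCP; ori=None keeps the orientation; feed is the mean speed in m/s.
- env.set_joints(angles): joint-space move.
- env.set_gripper(opening, effort=None): finger opening in m; effort is the grip in N (None keeps the last); returns when the fingers have stopped.
- env.sleep(seconds).
- kinematics.ik(position, orientation): joint angles nearest the present ones, or None.
- optics.read_camera(name): name is "side" or "top" or "wrist"; returns a dict with "frame" (480x640x3 uint8, blue, green, red), "fx", "fy", "cx", "cy" (pixels), "extrinsics" (4x4, takes a point from world to camera coordinates); the wrist camera has in their place "tool_from_camera" (4x4, takes a point from camera to tool coordinates, whose origin is the TCP and whose axes are the flange's). Camera axes: x right, y up, looking along -z (the intrinsics and any distortion apply to the point x, -y, -z); pixel columns grow to the right and rows downward; lengths in m; the calibration is good to about 2 mm. A picture is of the moment at which its call begins: read the wrist's pose just before it. There is no depth.
A pose or a line that the arm cannot do raises env.PlanningError and nothing moves.
- workorder.finish_job(): hands the job in; it is judged then, once.
Readings, each from a call of its own:
- env.read_time_s(): time.
- env.read_q(): joint angles.
- env.read_joint_vel(): joint speeds.
- env.read_tau(): joint torques, N m.
- env.read_tcp_pos(): TCP position.
- env.read_eef_rot(): TCP orientation.
- env.read_contact_force(): force on the tool from outside, world axes, zero at the start.
- env.read_ft_torque(): the same for the moment, N m.
- env.read_opening(): finger opening in m.
- env.read_gripper_force(): force on a finger pad.
Only numpy, scipy, OpenCV 4.12 (cv2) and the standard library are available. Lean on these libraries where they do the work, as an engineer would, in place of code of your own. Each camera call takes 0.05 s, during which the arm holds its last target. There are 200 camera calls.

TASK

Three cold-store temperature loggers stand in the white rack: put the one with the green tag upright and fully down into the green pass nest and the one with the red tag likewise into the red reject nest, setting them down rather than dropping them. Only then draw the yellow-tagged one out of the rack, tip it back about 45 degrees so that its dark screen looks up, and hold it still above the blue reading mat, its lower end at least 10 cm above the table and over the mat. Finish while still holding it there in the gripper, touching nothing else, and leave all the bottles, glassware and boxes where they stand.

Things in the scene. Friction and masses are not known exactly. Their poses are not given: they have to be found in the camera images.
- logger_green: temperature logger with a GREEN tag on its top and back: pale box 24 (x) x 34 (y) x 110 mm (z, tall), about 0.12 kg; origin at the centre of its underside, z up its length, x out of the face with the dark screen (at the start it looks away from the robot). Starts upright in one of the three rack slots, standing on the slot floor, 70 mm of it above the rack
- logger_red: temperature logger with a RED tag on its top and back: pale box 24 (x) x 34 (y) x 110 mm (z, tall), about 0.12 kg; origin at the centre of its underside, z up its length, x out of the face with the dark screen (at the start it looks away from the robot). Starts upright in one of the three rack slots, standing on the slot floor, 70 mm of it above the rack
- logger_yellow: temperature logger with a YELLOW tag on its top and back: pale box 24 (x) x 34 (y) x 110 mm (z, tall), about 0.12 kg; origin at the centre of its underside, z up its length, x out of the face with the dark screen (at the start it looks away from the robot). Starts upright in one of the three rack slots, standing on the slot floor, 70 mm of it above the rack
- rack: fixed white rack block 62 (x) x 250 (y) x 45 mm tall, origin at the centre of its underside; three open-topped slots along its y at -90, 0 and +90 mm, each 29 x 39 mm, 40 mm deep (floor 5 mm above the table). Turned by up to 15 degrees; the loggers start parallel to its axes
- pass_nest: fixed GREEN block 64 (x) x 74 (y) x 45 mm tall on a thin steel plate, origin at the centre of its underside, on the table; a central pocket 32 (x) x 42 (y) mm, 40 mm deep (floor 5 mm above the table), bevelled mouth, open at the top. A logger stands in it upright, its 34 mm width along the block's y, either way round. At the left or the right
- reject_nest: fixed RED block, the same as the pass nest in every size and axis; it stands on the other side of the table
- reading_mat: fixed flat blue square mat 140 x 140 x 3 mm with a white line square on it, beyond the rack; origin at the centre of its underside, lying on the table
- amber_bottle: bystander, not to be moved: amber glass bottle, blue cap, 66 mm diameter, 150 mm tall, stands loose at the far left; origin at the centre of its underside
- clear_bottle: bystander, not to be moved: clear glass bottle, red cap, 60 mm diameter, 130 mm tall, stands loose at the far right; origin at the centre of its underside
- beaker: bystander, not to be moved: open glass beaker, 70 mm diameter, 85 mm tall, stands loose at the near left; origin at the centre of its underside
- jar: bystander, not to be moved: white screw jar, 54 mm diameter, 65 mm tall, stands loose at the left; origin at the centre of its underside
- petri_dish: bystander, not to be moved: flat round dish, 90 mm diameter, 18 mm tall, lies loose at the near right; origin at the centre of its underside
- tip_box: bystander, not to be moved: pipette-tip box with orange lid, 83 x 113 x 63 mm tall, loose at the right; origin at the centre of its underside
Not all that is in view belongs to the job. Leave any purple look-alike of the logger_green alone.

How it is judged:
By the outcome, as a careful person would: the job done as asked, in the order asked, and still so for the second after the job is handed in, while the arm keeps its last pose, push and grip.
It also fails if it takes over 72 s, if anything falls off the work surface, if the arm or the gripper's body presses on something with over 40 N, if the wrist force passes 120 N, or if a joint passes its speed limit or range.

## Working session

There is one attempt and no reset: what is moved stays moved. The work goes in short steps, each a Python script; the robot and the scene stay as the last script left them, time stands still between calls to the robot, and variables do not carry over. Pictures are saved under pics/ and viewed, at most 10 in all, crops included, and the job is handed in when it is done.

```bash
ls; mkdir -p pics
python3 - <<'E'
from plant import env,optics
import cv2,numpy as np
np.set_printoptions(precision=4,suppress=True)
for n in("top","side"):
    c=optics.read_camera(n); cv2.imwrite(f"pics/{n}0.png",c["frame"])
    print(n,{k:v for k,v in c.items() if k!="frame"})
c=optics.read_camera("wrist"); print({k:v for k,v in c.items() if k!="frame"})
print(env.read_eef_rot(),env.read_time_s())
E
```

```text
pics
top {'fx': 495.25809026185254, 'fy': 495.25809026185254, 'cx': 317.8850783315746, 'cy': 234.75623214738923, 'extrinsics': array([[-0.0022, -1.    ,  0.001 , -0.0334],
       [ 0.9965, -0.0021,  0.0835, -0.5674],
       [-0.0835,  0.0011,  0.9965, -1.2491],
       [ 0.    ,  0.    ,  0.    ,  1.    ]])}
side {'fx': 620.8990218506555, 'fy': 620.8990218506555, 'cx': 322.6654256948429, 'cy': 236.30919303194463, 'extrinsics': array([[-0.7034, -0.7107,  0.0108,  0.3819],
       [ 0.4365, -0.4199,  0.7957, -0.2732],
       [-0.561 ,  0.5644,  0.6056, -1.3637],
       [ 0.    ,  0.    ,  0.    ,  1.    ]])}
{'fx': 378.32484923741833, 'fy': 378.32484923741833, 'cx': 320.7864155063116, 'cy': 238.33897018064962, 'tool_from_camera': array([[ 0.0004,  0.9457,  0.325 ,  0.0834],
       [ 1.    , -0.0002, -0.0005,  0.0008],
       [-0.0004,  0.325 , -0.9457, -0.1208],
       [ 0.    ,  0.    ,  0.    ,  1.    ]])}
[[ 0.9714  0.2375 -0.0003]
 [ 0.2375 -0.9714  0.0011]
 [ 0.     -0.0011 -1.    ]] 0.15
```

View pics/top0.png

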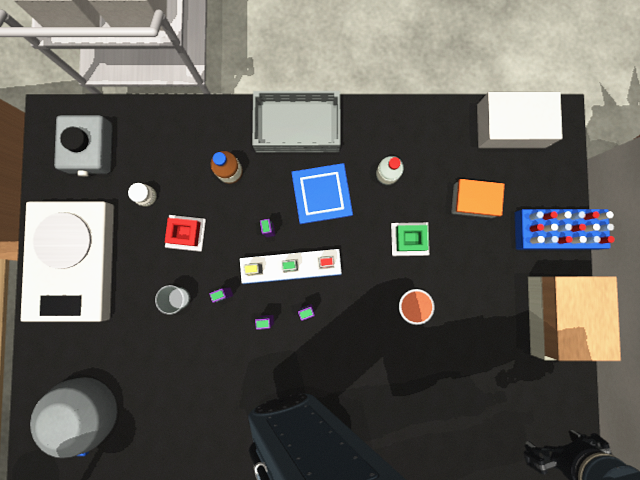

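View pics/side0.png

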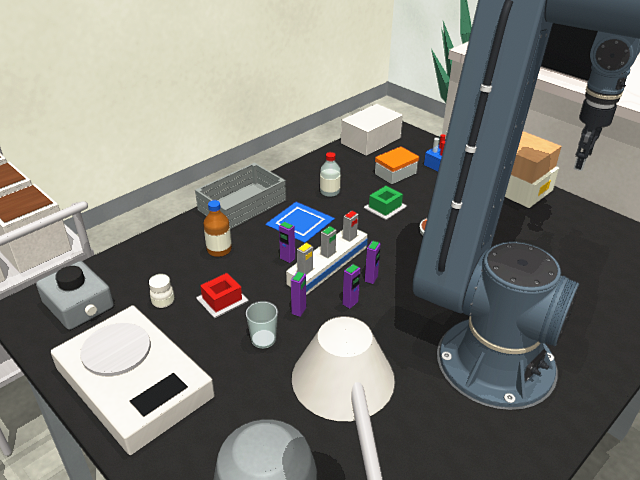

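Top view: the rack holds the yellow (252,268), green (289,265) and red (326,262) tagged loggers. The purple look-alikes are at (265,226), (218,295), (262,323) and (306,313). The red nest is at the left (184,232), the green nest at the right (411,238) and the mat at (322,193). The side view agrees: yellow (305,247), green (328,231), red (350,217), all with pale grey bodies.

```bash
cat > h.py <<'E'
from plant import env,kinematics,optics,workorder
import cv2,numpy as np
np.set_printoptions(precision=4,suppress=True)
class Cam:
    def __init__(s,n):
        T=None
        if n=="wrist":
            T=np.eye(4);T[:3,:3]=env.read_eef_rot();T[:3,3]=env.read_tcp_pos()
        c=optics.read_camera(n);s.im=c["frame"]
        s.M=T@c["tool_from_camera"] if n=="wrist" else np.linalg.inv(c["extrinsics"])
        s.k=[c[x] for x in("fx","fy","cx","cy")]
    def ray(s,u,v):
        fx,fy,cx,cy=s.k;d=s.M[:3,:3]@[(u-cx)/fx,-(v-cy)/fy,-1];return s.M[:3,3],d/np.linalg.norm(d)
    def at(s,u,v,z):
        o,d=s.ray(u,v);return o+d*(z-o[2])/d[2]
    def proj(s,p):
        fx,fy,cx,cy=s.k;q=np.linalg.inv(s.M)@np.r_[p,1];return np.array([cx-fx*q[0]/q[2],cy+fy*q[1]/q[2]])
def tri(*rs):
    A=sum(np.eye(3)-np.outer(d,d) for o,d in rs);b=sum((np.eye(3)-np.outer(d,d))@o for o,d in rs)
    p=np.linalg.solve(A,b);return p,max(np.linalg.norm((np.eye(3)-np.outer(d,d))@(p-o)) for o,d in rs)
def down(yaw): # tool y (closing line) at yaw+90deg from world x; tool x along yaw
    c,s=np.cos(yaw),np.sin(yaw);return np.array([[c,s,0],[s,-c,0],[0,0,-1.]])
E
python3 - <<'E'
from h import *
t=Cam("top");s=Cam("side")
for n,a,b in(("Y",(252,268),(305,247)),("G",(289,265),(328,231)),("R",(326,262),(350,214))):
    print(n,t.at(*a,.115),tri(t.ray(*a),s.ray(*b)))
for n,a,z in(("rednest",(182,232),.045),("greennest",(412,237),.045),("mat",(322,193),.003),("rackTL",(240,258),.045),("rackBR",(341,274),.045),("p1",(265,226),.115),("p2",(218,295),.115),("p3",(262,323),.115),("p4",(306,313),.115),("amber",(221,158),.15),("clear",(395,163),.13),("beaker",(172,297),.085)):print(n,t.at(*a,z))
E
```

```text
Y [0.4809 0.1219 0.115 ] (array([0.4811, 0.1225, 0.1117]), np.float64(0.00024108817668118607))
G [0.4878 0.0342 0.115 ] (array([0.4887, 0.0352, 0.1104]), np.float64(0.0010659756317074635))
R [ 0.4947 -0.0536  0.115 ] (array([ 0.4957, -0.0527,  0.1159]), np.float64(0.001416790468228478))
rednest [0.5732 0.3089 0.045 ]
greennest [ 0.5593 -0.2723  0.045 ]
mat [ 0.6792 -0.0457  0.003 ]
rackTL [0.5072 0.1616 0.045 ]
rackBR [ 0.4665 -0.0924  0.045 ]
p1 [0.5809 0.0918 0.115 ]
p2 [0.4174 0.2016 0.115 ]
p3 [0.3519 0.0973 0.115 ]
p4 [ 0.3749 -0.0061  0.115 ]
amber [0.7378 0.1923 0.15  ]
clear [ 0.7297 -0.2187  0.13  ]
beaker [0.4118 0.3188 0.085 ]
```

Coarse positions are consistent: the tag tops triangulate to about 0.11–0.116 m and the slot pitch is about 88 mm. Next I'll use the wrist camera, with two views each of the green nest, rack and red nest.

Run:
```python
from h import *
import pickle
out={}
for n,p in dict(G1=(.55,-.28),G2=(.53,-.19),K1=(.48,-.0),K2=(.48,.09),R1=(.54,.22),R2=(.55,.31)).items():
    env.move_ptp(np.r_[p,.30],down(0)); c=Cam("wrist"); out[n]=(c.im,c.M,c.k); print(n,env.read_time_s(),env.read_tcp_pos())
pickle.dump(out,open("v.pkl","wb"))
a=np.hstack([out["K1"][0],out["K2"][0]]);b=np.hstack([out["G1"][0],out["R2"][0]])
cv2.imwrite("pics/a.png",cv2.resize(np.vstack([a,b]),(800,600),interpolation=cv2.INTER_AREA))
```

```text
G1 2.0667 [ 0.5494 -0.2809  0.3   ]
G2 2.575 [ 0.5299 -0.1905  0.3003]
K1 7.5 [ 0.48 -0.    0.3 ]
K2 8.0 [0.4799 0.0901 0.3   ]
R1 8.675 [0.5401 0.219  0.2999]
R2 9.175 [0.55   0.309  0.3003]
```

View pics/a.png

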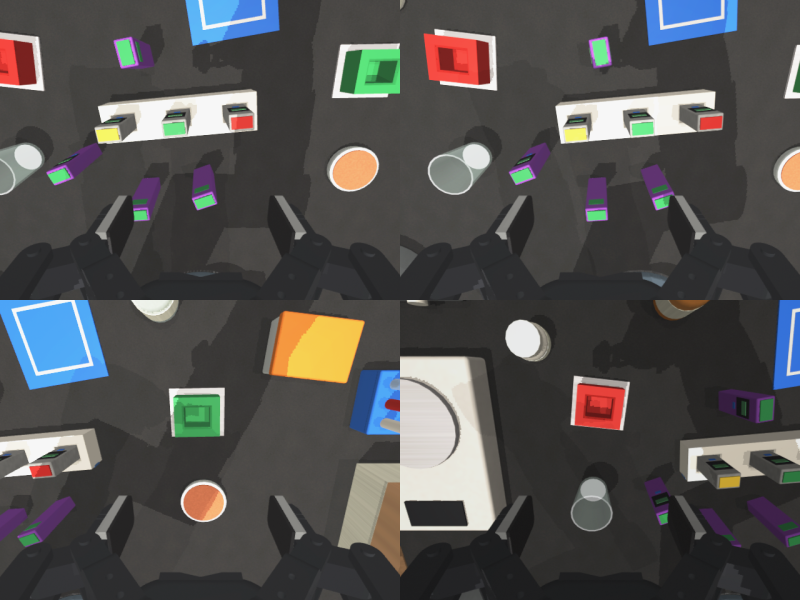

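K1 and K2 (top row) show the rack with yellow, green and red tags at about (115,132), (175,128) and (242,122) in the K1 panel. The purple decoys stay clearly off the rack. Next are enlarged crops of the nests and the tags.

```bash
cat > crop.py <<'E'
from h import *
def crop(im,x,y,w,h,s):
    c=cv2.resize(im[y:y+h,x:x+w],None,fx=s,fy=s,interpolation=cv2.INTER_CUBIC)
    for u in range(-(-x//10)*10,x+w,10):
        cv2.line(c,(int((u-x+.5)*s),0),(int((u-x+.5)*s),6),(0,255,255),1)
        if u%20==0: cv2.putText(c,str(u),(int((u-x+.5)*s)-8,16),0,.35,(0,255,255),1)
    for v in range(-(-y//10)*10,y+h,10):
        cv2.line(c,(0,int((v-y+.5)*s)),(6,int((v-y+.5)*s)),(0,255,255),1)
        if v%20==0: cv2.putText(c,str(v),(8,int((v-y+.5)*s)+4),0,.35,(0,255,255),1)
    return c
E
python3 - <<'E'
from crop import *
import pickle
V=pickle.load(open("v.pkl","rb"))
b=[crop(V[n][0],x,y,100,75,4) for n,x,y in(("G1",265,142),("G2",360,120),("R1",178,108),("R2",272,125))]
cv2.imwrite("pics/n.png",np.vstack([np.hstack(b[:2]),np.hstack(b[2:])]))
b=[crop(V[n][0],x,135,264,99,3) for n,x in(("K1",150),("K2",246))]
cv2.imwrite("pics/k.png",np.vstack(b))
def cam(n):
    c=Cam.__new__(Cam);c.im,c.M,c.k=V[n];return c
C={n:cam(n) for n in V}
# tag blobs
for name,h0,h1 in(("Y",22,34),("G",50,80),("R",0,8)):
    rs=[];cs=[]
    for n,x0 in(("K1",150),("K2",246)):
        im=V[n][0];hsv=cv2.cvtColor(im,cv2.COLOR_BGR2HSV);m=cv2.inRange(hsv,(h0,90,80),(h1,255,255))
        m[:,:x0]=0;m[:,x0+264:]=0;m[:160]=0;m[225:]=0
        k,_,st,ce=cv2.connectedComponentsWithStats(m);i=1+np.argmax(st[1:,4]);
        pts=np.argwhere(cv2.dilate((_==i).astype(np.uint8),np.zeros((1,1),np.uint8)+1)>0)[:,::-1].astype(np.float32)
        r=cv2.minAreaRect(pts);cs.append((n,st[i],ce[i],np.array(r[0]),np.array(r[1]),r[2]));rs.append(C[n].ray(*ce[i]))
    print(name,tri(*rs),cs)
E
```

```text
Y (array([0.4791, 0.1232, 0.1148]), np.float64(4.2671603230882365e-05)) [('K1', array([154, 205,  37,  20, 636], dtype=int32), array([172.3145, 215.0173]), array([171.9836, 215.3197]), array([19.2841, 35.2184]), 84.80557250976562), ('K2', array([263, 205,  36,  20, 628], dtype=int32), array([280.785 , 214.8583]), array([280.6535, 215.0347]), array([19.1047, 33.9308]), 84.2894058227539)]
G (array([0.4872, 0.034 , 0.1149]), np.float64(1.3907954783000406e-07)) [('K1', array([261, 196,  36,  21, 628], dtype=int32), array([278.5462, 205.7548]), array([278.5164, 205.6803]), array([19.0125, 33.8604]), 84.80557250976562), ('K2', array([371, 195,  34,  22, 625], dtype=int32), array([387.9792, 205.7344]), array([388.0205, 205.7254]), array([18.8314, 33.7698]), 84.80557250976562)]
R (array([ 0.4935, -0.057 ,  0.1073]), np.float64(0.00013655687141481596)) [('K1', array([370, 185,  35,  23, 687], dtype=int32), array([386.9854, 196.0553]), array([386.9632, 196.0943]), array([19.7368, 35.2184]), 84.80557250976562), ('K2', array([480, 186,  30,  22, 590], dtype=int32), array([494.6068, 196.6068]), array([494.5069, 196.5828]), array([19.6818, 30.6438]), 85.2363510131836)]
```

View pics/n.png

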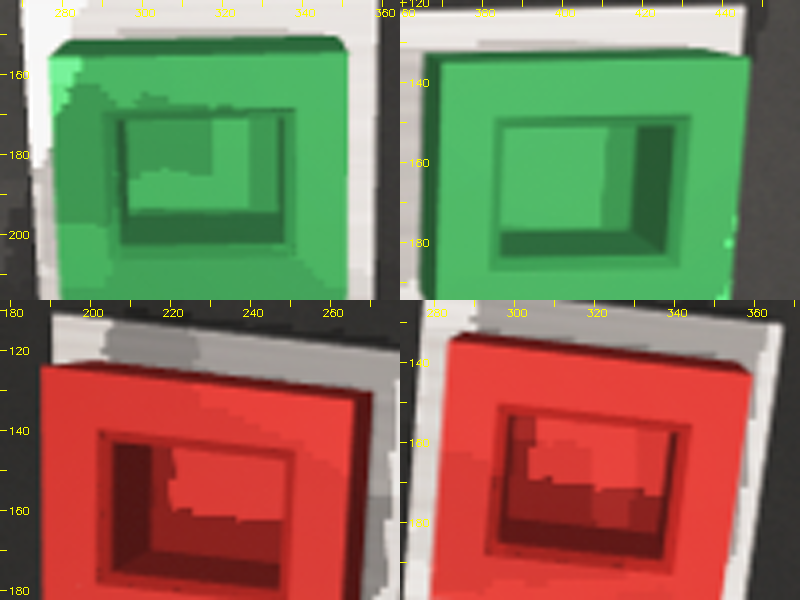

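View pics/k.png

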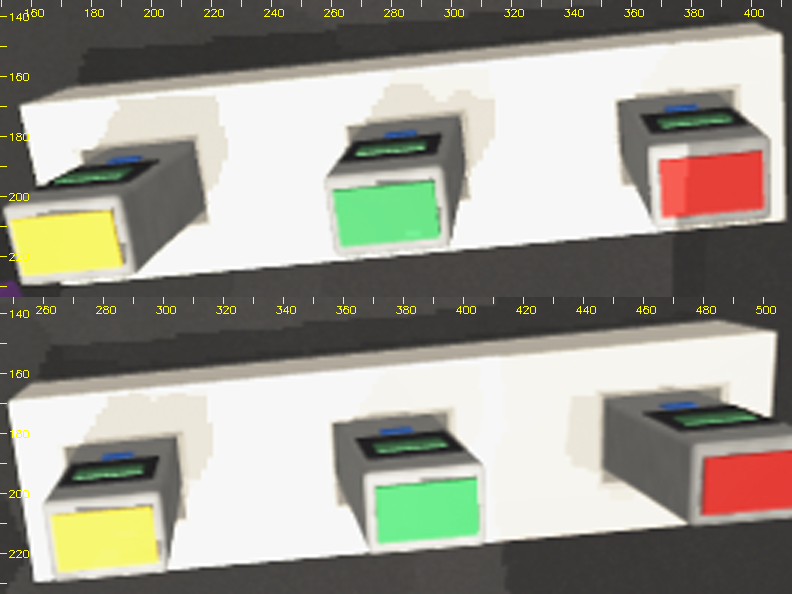

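The crops confirm that the rack loggers are pale with yellow, green and red tags, and that the nest pockets have clear bevelled mouths. I'll triangulate the pocket mouth corners: G1 TL(105,112), TR(297,108) and so on, in panel pixels.

Run:
```python
from h import *
import pickle
V=pickle.load(open("v.pkl","rb"))
def cam(n):
    c=Cam.__new__(Cam);c.im,c.M,c.k=V[n];return c
P=dict(G1=((265,142),[(105,112),(297,108),(295,254),(103,258)]),G2=((360,120),[(97,118),(290,115),(280,264),(90,269)]),
R1=((178,108),[(97,130),(295,152),(283,305),(96,284)]),R2=((272,125),[(98,104),(292,126),(272,273),(85,254)]))
N={n:np.array(o)+np.array(p)/4-.5 for n,(o,p) in P.items()}
for a,b in(("G1","G2"),("R1","R2")):
    T=[tri(cam(a).ray(*p),cam(b).ray(*q)) for p,q in zip(N[a],N[b])]
    print(a[0],*T);X=np.array([t[0] for t in T]);print(" tri centre",X.mean(0))
    for n in(a,b):
        Q=np.array([cam(n).at(*p,.045) for p in N[n]])
        e=(Q[0]-Q[1])+(Q[3]-Q[2]);print(n,Q.mean(0),"yaw deg",np.degrees(np.arctan2(-e[0],e[1])),"sizes",[np.linalg.norm(Q[i]-Q[i-1]) for i in range(4)])
for n,p in(("K1",(387,196.06)),):print("R",cam(n).at(*p,.1149))
```

```text
G (array([ 0.576 , -0.2522,  0.0457]), np.float64(0.00010232771255750104)) (array([ 0.5766, -0.2997,  0.0435]), np.float64(6.0364908067228616e-05)) (array([ 0.5406, -0.2995,  0.0477]), np.float64(0.00016801385711787508)) (array([ 0.5405, -0.2513,  0.0525]), np.float64(0.00010327442693353194))
 tri centre [ 0.5584 -0.2757  0.0474]
G1 [ 0.5578 -0.2756  0.045 ] yaw deg 1.168151190047089 sizes [np.float64(0.03709075440876128), np.float64(0.047442901426878036), np.float64(0.03700212796574984), np.float64(0.04897192397723466)]
G2 [ 0.558  -0.2761  0.045 ] yaw deg 1.2425676197006716 sizes [np.float64(0.03710616501473276), np.float64(0.04691701624374782), np.float64(0.03657050014980713), np.float64(0.047658596644809564)]
R (array([0.5949, 0.3326, 0.0462]), np.float64(3.827222259140554e-06)) (array([0.5897, 0.2854, 0.0461]), np.float64(4.1267397321805356e-05)) (array([0.5536, 0.2899, 0.0496]), np.float64(0.0003899135317960989)) (array([0.558 , 0.3366, 0.0461]), np.float64(0.0001391701933496534))
 tri centre [0.574  0.3111 0.047 ]
R1 [0.5736 0.3116 0.045 ] yaw deg -6.363548632344434 sizes [np.float64(0.0373864616261116), np.float64(0.047602731453879936), np.float64(0.037634853342725545), np.float64(0.04644984944842662)]
R2 [0.5738 0.3111 0.045 ] yaw deg -6.1007110852529935 sizes [np.float64(0.037108893134895224), np.float64(0.04758599518283531), np.float64(0.036725675514156016), np.float64(0.04729126035082521)]
R [ 0.4954 -0.0556  0.1149]
```

Measured centres and yaws:

| Item | x, y (m) | Yaw |
|---|---|---|
| Pass nest | (0.558, -0.276) | 1.2° |
| Reject nest | (0.574, 0.311) | -6.2° |
| Yellow logger | (0.479, 0.123) | rack 5.2° |
| Green logger | (0.487, 0.034) | rack 5.2° |
| Red logger | (0.495, -0.056) | rack 5.2° |

Mouth size is 37 x 47 mm and heights are about 0.047 and 0.115 m, so everything is plausible. Green goes first.

```bash
cat > pp.py <<'E'
from h import *
RK=np.radians(5.2);ZG=.091
L=dict(Y=(.4791,.1232),G=(.4872,.0340),R=(.4954,-.0556))
NEST=dict(G=((.5579,-.2758),np.radians(1.2)),R=((.5737,.3113),np.radians(-6.2)))
def say(*a): print("%.2f"%env.read_time_s(),*a,"p",env.read_tcp_pos(),"F",np.array(env.read_contact_force()),"o %.4f"%env.read_opening())
def pick(k):
    env.move_ptp(np.r_[L[k],.20],down(RK)); env.set_gripper(.056,50)
    say("above",env.read_q()); env.movel(np.r_[L[k],ZG],feed=.12)
    env.set_gripper(.02,50); say("gripped",env.read_gripper_force())
    env.movel(np.r_[L[k],ZG+.05],feed=.1); say("lift"); env.movel(np.r_[L[k],.235],feed=.2)
def place(k):
    p,y=NEST[k]; env.movel(np.r_[p,.235],down(y),feed=.3); env.sleep(.2)
    f0=np.array(env.read_contact_force()); say("over nest")
    env.movel(np.r_[p,ZG+.012],feed=.1); say("in mouth")
    if np.linalg.norm(np.array(env.read_contact_force())-f0)>8: raise SystemExit("snag")
    for z in np.arange(ZG+.008,ZG-.0041,-.001 if 0 else -.002):
        env.movel(np.r_[p,z],feed=.03)
        if np.array(env.read_contact_force())[2]-f0[2]>4: break
    say("down")
E
python3 - <<'E'
from pp import *
pick("G"); place("G")
E
```

```text
14.31 above [ 0.0697  0.2007 -0.2023  1.1677 -0.      3.1205] p [0.4872 0.034  0.2   ] F [-0.29   -0.0847 -0.267 ] o 0.0560
15.68 gripped 49.899247884750366 p [0.4877 0.034  0.0917] F [-0.6403 -0.4132  6.3083] o 0.0334
16.33 lift p [0.4869 0.034  0.1405] F [ 0.0256 -0.6813 -1.6763] o 0.0335
18.36 over nest p [ 0.5579 -0.2746  0.2354] F [-0.6841  0.1833 -1.9469] o 0.0334
19.82 in mouth p [ 0.5583 -0.276   0.1037] F [-0.0172 -0.6043 -1.552 ] o 0.0336
21.11 down p [ 0.5582 -0.2757  0.0917] F [-1.2693  1.9546  4.801 ] o 0.0331
```

Green has contacted the nest floor with its z unchanged from the rack. Joint 6 is near its limit here, so I'll use the half-turn grasp for the other two.

```bash
sed -i 's/^RK=.*/RK=np.radians(5.2)+np.pi;ZG=.091/; s/np.radians(-6.2))/np.radians(-6.2)+np.pi)/' pp.py
python3 - <<'E'
from pp import *
import cv2
env.set_gripper(.056); say("released"); p=env.read_tcp_pos(); env.movel([p[0],p[1],.20],feed=.2); say("up")
pick("R"); a=Cam("top").im
place("R"); s=Cam("side").im
from crop import crop
cv2.imwrite("pics/c.png",np.vstack([crop(a,160,200,290,100,2.75)[:,:797],crop(s,190,150,290,100,2.75)[:,:797]]))
E
```

```text
21.46 released p [ 0.5579 -0.2759  0.0908] F [-0.1968  0.2974  0.5152] o 0.0561
22.15 up p [ 0.5575 -0.2757  0.199 ] F [-0.3883  0.5535 -0.4458] o 0.0558
24.79 above [-0.112   0.2177 -0.1801  1.1731 -0.     -0.2023] p [ 0.4954 -0.0557  0.2   ] F [ 0.0337  0.1838 -0.1529] o 0.0561
26.17 gripped 49.65337336063385 p [ 0.4959 -0.0557  0.0917] F [-1.0322  0.3272  5.7381] o 0.0335
26.82 lift p [ 0.4951 -0.0556  0.1406] F [-0.8057 -0.3922 -0.6078] o 0.0336
29.08 over nest p [0.5738 0.3103 0.2354] F [-0.1289 -0.1391 -1.4495] o 0.0337
30.55 in mouth p [0.5741 0.3115 0.1037] F [-0.0261 -0.236  -0.9594] o 0.0333
31.83 down p [0.5741 0.3117 0.0917] F [-0.1585  2.1887  5.2235] o 0.0333
```

View pics/c.png

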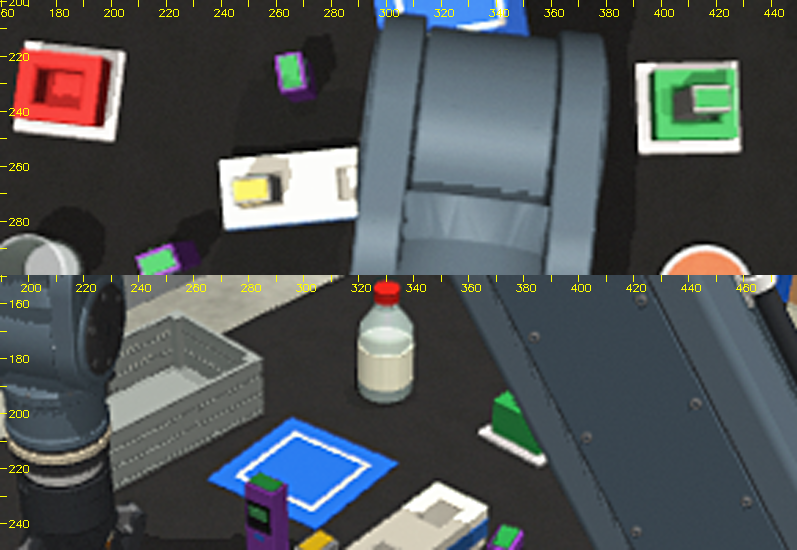

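Green stands upright in the pass nest (tag near (416,235)). Red is at its nest floor, in contact. Next: release red, draw out the yellow logger, tilt it and inspect.

Run:
```python
from pp import *
from crop import crop
from scipy.spatial.transform import Rotation as Ro
env.set_gripper(.056); say("released"); p=env.read_tcp_pos(); env.movel([p[0],p[1],.20],feed=.2)
pick("Y"); say("up")
R=Ro.from_euler("z",-.06).as_matrix()@Ro.from_euler("y",-np.pi/4).as_matrix()@down(np.pi)
low=np.array([.679,-.046,.155]); P=low-.0867*R[:,2]
print(P,R,kinematics.ik(P,R))
env.movel(P,R,feed=.12); env.sleep(.5); say("held",env.read_q(),env.read_joint_vel())
t=Cam("top");s=Cam("side");print("expect low px",t.proj(low),s.proj(low))
cv2.imwrite("pics/e.png",np.vstack([crop(t.im,160,120,290,109,2.75)[:,:797],crop(s.im,190,150,290,109,2.75)[:,:797]]))
cv2.imwrite("pics/w.png",np.hstack([s.im[:,:400],t.im[:,140:540]]))
```

```text
32.23 released p [0.5736 0.3112 0.0907] F [-0.2176  0.2475 -0.0916] o 0.0564
33.99 above [ 0.2532  0.2131 -0.1871  1.1709  0.0001  0.1614] p [0.4797 0.1242 0.1996] F [ 0.7808 -0.3044  0.4137] o 0.0558
35.37 gripped 50.93523323535919 p [0.4796 0.1233 0.0917] F [-0.0037  0.0827  4.8558] o 0.0333
36.02 lift p [0.4788 0.1231 0.1405] F [ 0.5456  0.9815 -1.9335] o 0.0332
36.63 up p [0.4786 0.1231 0.2337] F [ 0.6197 -0.0195 -0.9949] o 0.0339
[ 0.6178 -0.0423  0.2163] [[-0.7058  0.06    0.7058]
 [ 0.0424  0.9982 -0.0424]
 [-0.7071  0.     -0.7071]] [-0.0724  0.0218 -0.7275  0.0361  0.0088 -0.0088]
39.09 held [-0.0724  0.0218 -0.7275  0.0361  0.0088 -0.0088] [ 0.0013  0.0004 -0.0003 -0.0001  0.0004 -0.0013] p [ 0.6178 -0.0423  0.2163] F [-0.3422 -0.7108 -1.5366] o 0.0335
expect low px [322.7397 182.149 ] [299.9679 174.9134]
```

View pics/e.png

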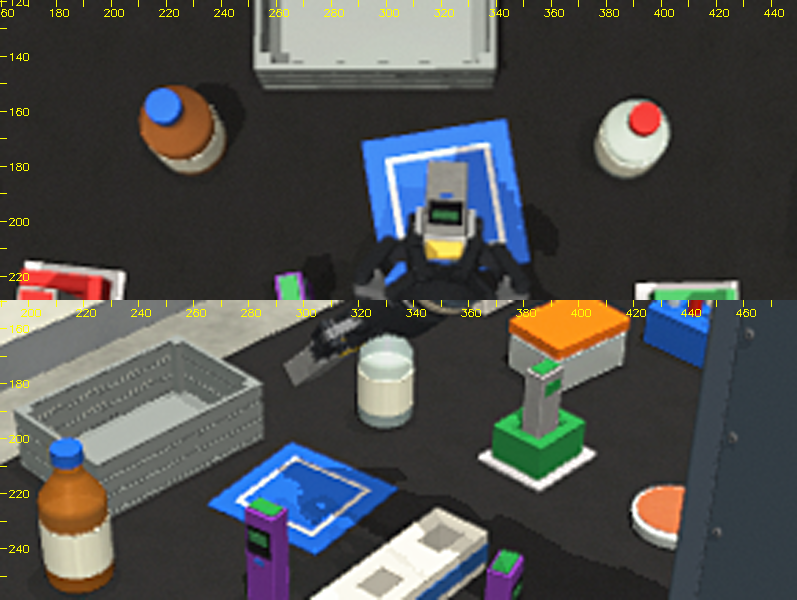

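View pics/w.png

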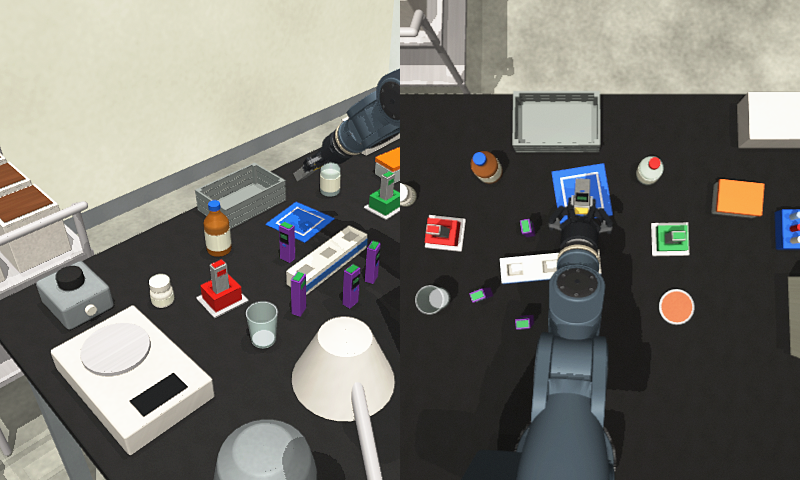

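The green and red loggers stand upright and seated in their nests (side view (540,385) in the crop, and (220,285)). The bystanders are unmoved. The yellow logger is tilted with its screen up, its lower end at (322,180) as predicted over the mat.

```bash
python3 -c "
from pp import *
say('final'); print(workorder.finish_job())"
```

```text
39.19 final p [ 0.6178 -0.0423  0.2163] F [ 0.2748 -0.9019 -1.735 ] o 0.0340
the job is handed in; nothing more can be done
None
```

The job is handed in at 39.2 s: green and red loggers are seated upright in their nests, and yellow is held still at 45°, screen up, its lower end about 15 cm above the blue mat.

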